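# Snap up the sprung stand of a paint rest and lay a batten across it

### The job

The wooden batten is to be painted, so set up the paint rest: push its sprung folding stand over the dead point until it snaps to its upright stop, by feel, without ramming it against the stop. Then lay the batten gently across the two rubber bars, centred between them and along the rest, and let go; leave the tape roll, cup, tape measure and sanding pads where they are.

Things in the scene. Friction and masses are not known exactly. Their poses are not given: they have to be found in the camera images.
- paint_rest: Paint rest, fixed to the table: plywood base 116 (x) x 270 (y) x 21 mm with two blue steel frames, a folding stand at -y and a fixed one at +y, each with a black rubber bar along x on top (20 mm diameter, 100 mm clear between steel collars of 31 mm diameter). Origin: centre of the base's underside, z up. The frames' uprights are at x = +-34 mm. The robot may push it with at most 25 N
- stand_hinge (a point): Middle of the folding stand's hinge axis (along the rest's x), at y = -75, z = 62 mm of the rest; axes as the rest's. The stand's bar, a free-turning roller, has its axis 130 mm from here. At first it leans towards -y, about 49 degrees from upright. Push its bar towards +y: 6 to 10 N, falling to nothing at the dead point 4 degrees before the other, rigid stop, which lies 11 degrees past upright
- stand_bar_home (a point): Where the stand's bar axis (its middle) nominally lies once the stand is snapped up: y = -49, z = 189 mm of the rest. Fixed on the base, does not move with the stand. The stops and the dead point were set by hand, together up to 11 degrees (25 mm at the bar) either way, and are not measured: feel them. Short of the dead point the stand springs back; past it, it snaps to the stop by itself
- lay_point (a point): Where the middle of the batten's underside goes: x = 0, y = +15, z = 197 mm of the rest, midway between the two bars, level with their tops (the fixed bar's axis is at y = +85, z = 187 mm; the stand's bar ends up to 5 mm higher or lower). Set it down slowly: under 50 N
- batten: Light wooden batten, 18 (x) x 300 (y) x 12 (z) mm, about 60 g, lying on the table to the right of the rest. Origin: centre of its underside; y along its length. It goes across both bars with its y axis along the rest's y axis, either way round
- masking_tape: Roll of beige masking tape lying flat, 98 x 96 x 25 mm, loose bystander; origin at the centre of its underside
- parts_cup: Small brown cup with screws, 52 mm across, 46 mm high, loose bystander; origin at the centre of its underside
- tape_measure: Yellow tape measure lying on its side, 68 x 80 x 38 mm, loose bystander; origin at the centre of its underside
- sanding_pads: Stack of three sanding pads, 81 x 107 x 25 mm, loose bystander; origin at the centre of its underside

How it is judged:
At the end, for the whole second after the job is handed in: The batten lies still on both bars, so the stand is snapped up: underside 189 to 205 mm above the foot of the rest, within 0.07 rad of level, centre within 40 mm across and 30 mm along of lay_point, length within 0.2 rad of the rest's y axis (z of batten in the frame of paint_rest between 0.189 and 0.205 m and x of batten in the frame of paint_rest between -0.04 and 0.04 m and y of batten in the frame of paint_rest between -0.015 and 0.045 m and angle between the y axis of batten and the y axis of paint_rest, either way round below 0.2 rad and angle between batten's own z axis and vertical below 0.07 rad and linear speed of batten below 0.03 m/s); the robot touches nothing.
It fails at once if The robot presses or strikes the rest with more than 25 N (contact force between any of the fingers, the arm and paint_rest above 25 N).
It fails at once if The batten is pressed or struck against the rest with more than 50 N (contact force between batten and paint_rest above 50 N).
It fails at once if A bystander is moved by more than 30 mm (distance of any of masking_tape, parts_cup, tape_measure, sanding_pads from where it was at the start of the episode above 0.03 m).
It also fails if it takes over 64 s, if anything falls off the work surface, if the arm or the gripper's body presses on something with over 40 N, if the wrist force passes 120 N, or if a joint passes its speed limit or range.

### The arm

A 7-joint arm with a two-finger parallel gripper is mounted at the origin on a cart in front of the work surface, level with it; the furniture and walls round the work are solid. World frame = base frame: x ahead of the robot, y to its left, z up, the work surface at z = 0. Lengths are in m, angles in rad, forces in N, time in s.
With the tool pointing down it reaches from about 0.425 to 0.975 m from the base axis. Payload 16.7 kg.
Tool frame: the origin (TCP) lies on the centre line of the jaws, within the pads' length; the fingertips stand 19 mm ahead of it and the grasp point (between the pads) is the TCP; z points along the fingers, x is the direction in which the jaws open and shut, and the axes are right-handed (so a half turn about z gives the same grasp; the last joint's range is limited). The gripper opens to 85 mm and grips with 20 to 120 N. Pads are 22 mm wide; open, the fingers measure 114 mm over their backs; the gripper's body (76 mm by 85 mm) begins 54 mm behind the grasp point. The pads swing forward as they close: fully open they stand 13 mm farther back than shut.
Start: joints at [1.173, 0.426, 0.074, 1.606, -0.034, 1.111, -0.067], TCP at [0.166, -0.654, 0.25] pointing down, gripper open.
Joint ranges: [-2.85, 2.85], [-0.5, 2.14], [-1.23, 1.37], [0.21, 2.46], [-1.02, 4.16], [0.16, 2.05], [-2.73, 2.73]. Speed limits (rad/s): [1.89, 1.89, 2.39, 2.39, 3.01, 3.01, 3.01].

### API

Orientations are given as a unit quaternion [x, y, z, w].
In Python, from station import ctrl gives the robot as it stands.
- The arm moves only by the tool arm_command, never from a script. Its argument "motion" is a list of rows, each an object of numbers: "fingers": the gripper command: -1 is shut, 1 is fully open, values between are in proportion; "tx", "ty", "tz": the shift along the tool's x, y, z in m; "spin": the turn about the tool's z in rad. A call has exactly 10 rows; each row is the pose to reach, as a shift and turn from the pose commanded when the call began, along the tool's axes at that moment; what a row does not reach only later rows make up. A row lasts 1/8 s, in which the tool goes at most 62.5 mm and 10.7 degrees, less where a joint would pass 70% of its speed; a pose out of reach is approached as far as the arm can. A call with a gripper value outside its range is refused whole. The fingers move at their own pace and stop on an object; the grip force is fixed at half the most. Time passes only in rows, so rows that repeat a pose let the fingers close, or fill a call up. It gives the time, the measured TCP pose, the force and the opening at its end, in the units of the state.
- ctrl.observe(): the state, without advancing time (a new reading comes with each control period).
- ctrl.capture(name): name is "scene" or "top" or "wrist"; returns the picture (384x512x3 uint8, blue, green, red); there is no depth.
- ctrl.get_calibration(name): a dict with "fx", "fy", "cx", "cy" (pixels), "xyz" and "orientation" of the camera in the world. Camera axes: x right, y up, looking along -z (the intrinsics and any distortion apply to the point x, -y, -z); pixel columns grow to the right and rows downward; lengths in m; the calibration is good to about 2 mm. A picture is of the moment at which its call begins: read the wrist's pose just before it. get_calibration takes no time and is no camera call; for the wrist camera it gives the pose at the moment of the call.
- ctrl.job_done(): hands the job in, once; it reports no verdict.
The state is a dict: "t": time; "joint_positions": joint angles; "joint_vel": joint speeds; "effort": joint torques, N m; "tcp_pos": TCP position; "eef_rot": TCP orientation; "contact_force": force on the tool from outside, world axes, zero at the start; "moment": the same for the moment, N m; "finger_gap": opening from 0.0 (shut) to 1.0 (fully open).
Only numpy, scipy, OpenCV 4.12 (cv2) and the standard library are available. Lean on these libraries where they do the work, as an engineer would, in place of code of your own. Each camera call takes 0.05 s, during which the arm holds its last target. There are 200 camera calls.

## Working session

There is one attempt and no reset: what is moved stays moved. The work goes in short steps, Python scripts to look and compute and a tool call to move; the robot and the scene stay as the last step left them, time stands still between calls to the robot, and variables do not carry over. Pictures are saved under pics/ and viewed, about 8 in all and at most 12, crops included, and the job is handed in when it is done.

Besides the shell and the picture viewer there is one more tool, called after "Call:" as name(argument=value, ...), one argument or row to a line, values as JSON. arm_command: Moves the arm, as the interface text tells. Its arguments: {"type":"object","properties":{"motion":{"type":"array"}},"required":["motion"]}

```bash
mkdir -p pics; ls
python3 - <<'E'
from station import ctrl
import cv2
s=ctrl.observe()
for k in ("t","tcp_pos","eef_rot","contact_force","finger_gap"): print(k,s[k])
for n in ("scene","top"):
    im=ctrl.capture(n); cv2.imwrite(f"pics/{n}0.png",im); print(n,ctrl.get_calibration(n))
a=cv2.imread("pics/scene0.png");b=cv2.imread("pics/top0.png")
cv2.imwrite("pics/both0.png",cv2.resize(cv2.vconcat([a,b]),(512,768))[:768])
E
```

```text
pics
t 0.0
tcp_pos [ 0.16612018 -0.65384653  0.24962453]
eef_rot [ 7.89390083e-01 -6.13891602e-01 -5.23483489e-04 -3.50742485e-04]
contact_force [-0.80137992 -0.60573919 -0.19372547]
finger_gap 0.9989289805914039
scene {'fx': 492.6350346245891, 'fy': 492.6350346245891, 'cx': 256.6163968268775, 'cy': 186.1061956474112, 'xyz': array([-0.31002013,  1.01601065,  1.02537399]), 'orientation': array([-0.16734059,  0.43208317,  0.83355483, -0.30081158])}
top {'fx': 423.83689246580377, 'fy': 423.83689246580377, 'cx': 262.1475016458546, 'cy': 192.417185912566, 'xyz': array([0.22663426, 0.04947687, 1.26761301]), 'orientation': array([-0.08695142,  0.09497514,  0.73086188, -0.67026867])}
```

View pics/scene0.png

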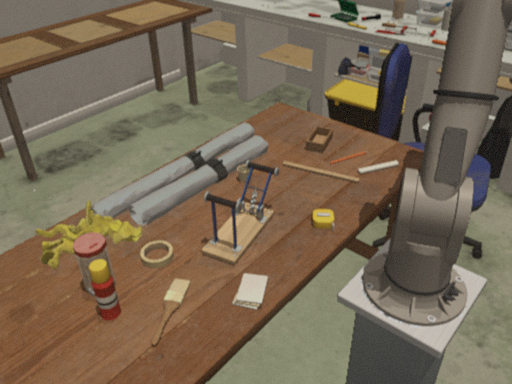

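View pics/top0.png

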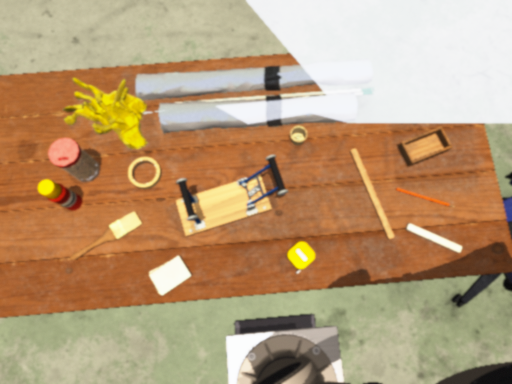

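```bash
cat > h.py <<'E'
import numpy as np, cv2
from scipy.spatial.transform import Rotation as R
def ray(c,uv):
    d=np.array([(uv[0]-c["cx"])/c["fx"],-(uv[1]-c["cy"])/c["fy"],-1.])
    return np.array(c["xyz"]),R.from_quat(c["orientation"]).apply(d)
def onz(c,uv,z):
    o,d=ray(c,uv); return o+d*(z-o[2])/d[2]
def proj(c,p):
    q=R.from_quat(c["orientation"]).inv().apply(np.array(p)-c["xyz"])
    return np.array([c["cx"]+c["fx"]*q[0]/-q[2],c["cy"]-c["fy"]*q[1]/-q[2]])
E
python3 - <<'E'
from h import *
from station import ctrl
c=ctrl.get_calibration("top"); im=cv2.imread("pics/top0.png")
hsv=cv2.cvtColor(im,cv2.COLOR_BGR2HSV)
for p in [(230,205),(372,195),(330,220)]: print(p,hsv[p[1],p[0]],im[p[1],p[0]])
m=cv2.inRange(hsv,(8,60,150),(28,200,255))
n,l,st,ce=cv2.connectedComponentsWithStats(m)
for i in range(1,n):
    if st[i,4]>60: print(i,st[i],ce[i], cv2.minAreaRect(np.argwhere(l==i)[:,::-1].astype(np.float32)))
bat=cv2.inRange(hsv,(8,60,150),(28,200,255))
crop=im[130:260,160:400]; big=cv2.resize(crop,None,fx=3.3,fy=3.3,interpolation=cv2.INTER_CUBIC)
cv2.imwrite("pics/crop1.png",big)
E
```

```text
(230, 205) [ 22 119 248] [132 216 248]
(372, 195) [ 21 120 247] [131 211 247]
(330, 220) [ 13 156 195] [ 76 129 195]
1 [    0    53   512   266 82534] [222.90363971 197.28319238] ((245.9776611328125, 174.06381225585938), (243.38951110839844, 515.7520751953125), 84.8636245727539)
14 [285 368  24  16 143] [300.61538462 376.09090909] ((298.3676452636719, 378.7206115722656), (11.120992660522461, 25.00305938720703), 57.528804779052734)
```

View pics/crop1.png

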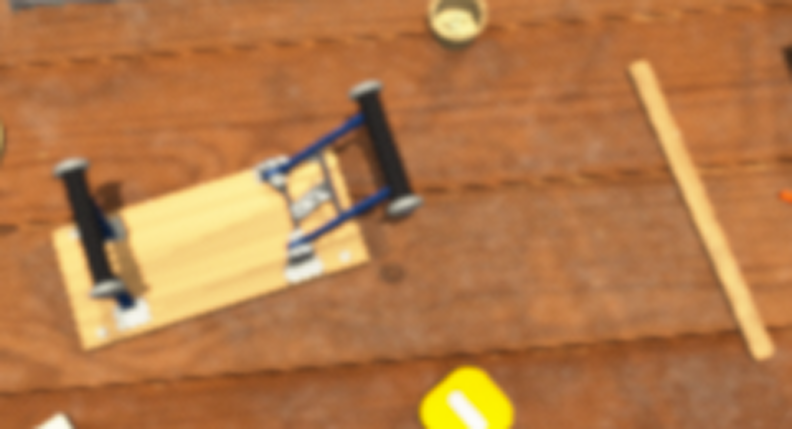

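Run:
```python
from h import *
from station import ctrl
c=ctrl.get_calibration("top"); im=cv2.imread("pics/top0.png")
hsv=cv2.cvtColor(im,cv2.COLOR_BGR2HSV)
m=cv2.inRange(hsv,(17,60,205),(26,170,255))
n,l,st,ce=cv2.connectedComponentsWithStats(m)
for i in range(1,n):
    if st[i,4]>120 and 160<ce[i][0]<400:
        r=cv2.minAreaRect(np.argwhere(l==i)[:,::-1].astype(np.float32)); z=.021 if ce[i][0]<300 else .012
        print(st[i],[onz(c,p,z).round(4) for p in cv2.boxPoints(r)], onz(c,r[0],z).round(4))
f=lambda u,v,z: onz(c,(u/3.3+160-.35,v/3.3+130-.35),z)
k=[f(*p,.021) for p in [(53,234),(84,350),(369,261),(336,150)]]
for p in k: print("corner",p.round(4))
print("centre",np.mean(k,0), "lens",[np.linalg.norm(k[i]-k[i-1]).round(3) for i in range(4)])
yd=k[0]+k[1]-k[2]-k[3]; yaw=np.arctan2(-yd[0],yd[1]); print("rest yaw",yaw)
for nm,a,b,z in [("fix",(72,167),(106,289),.187),("fold",(367,90),(403,205),.147),("bat",(640,63),(763,355),.012)]:
    A,B=f(*a,z),f(*b,z); d=A-B; print(nm,A.round(4),B.round(4),((A+B)/2).round(4),"len",np.linalg.norm(d).round(3),"ang",np.arctan2(d[1],d[0]).round(3))
    o=np.mean(k,0); w=R.from_euler('z',-yaw).apply((A+B)/2-o); print("  in rest",w.round(4))
```

```text
[352 149  42  89 511] [array([ 0.6697, -0.2667,  0.012 ]), array([ 0.676 , -0.2846,  0.012 ]), array([ 0.3887, -0.3595,  0.012 ]), array([ 0.3831, -0.3424,  0.012 ])] [ 0.5254 -0.3143  0.012 ]
[ 176  181   74   55 2056] [array([0.5536, 0.2884, 0.021 ]), array([0.6037, 0.0782, 0.021 ]), array([0.4901, 0.0529, 0.021 ]), array([0.4425, 0.2588, 0.021 ])] [0.5217 0.1701 0.021 ]
[255 198  16  15 157] [array([0.5304, 0.0481, 0.021 ]), array([0.5391, 0.0052, 0.021 ]), array([ 0.5022, -0.0015,  0.021 ]), array([0.4937, 0.0411, 0.021 ])] [0.5163 0.0233 0.021 ]
corner [0.5519 0.2836 0.021 ]
corner [0.4422 0.2596 0.021 ]
corner [ 0.5016 -0.0028  0.021 ]
corner [0.6097 0.0181 0.021 ]
centre [0.52634725 0.13961851 0.021     ] lens [np.float64(0.272), np.float64(0.112), np.float64(0.269), np.float64(0.11)]
rest yaw 0.21851872576909823
fix [0.5628 0.2353 0.187 ] [0.4604 0.2124 0.187 ] [0.5116 0.2238 0.187 ] len 0.105 ang 0.22
  in rest [0.0038 0.0854 0.166 ]
fold [ 0.6217 -0.0095  0.147 ] [ 0.5187 -0.03    0.147 ] [ 0.5702 -0.0197  0.147 ] len 0.105 ang 0.196
  in rest [ 0.0083 -0.1651  0.126 ]
bat [ 0.6739 -0.2787  0.012 ] [ 0.3863 -0.3498  0.012 ] [ 0.5301 -0.3142  0.012 ] len 0.296 ang 0.242
  in rest [-0.0947 -0.4439 -0.009 ]
```

Call:
arm_command(
  motion=[
    {"fingers": -1,"tx": -0.045,"ty": -0.054,"tz": 0,"spin": 0.03},
    {"fingers": -1,"tx": -0.09,"ty": -0.108,"tz": 0,"spin": 0.03},
    {"fingers": -1,"tx": -0.135,"ty": -0.162,"tz": 0,"spin": 0.03},
    {"fingers": -1,"tx": -0.18,"ty": -0.216,"tz": 0,"spin": 0.03},
    {"fingers": -1,"tx": -0.225,"ty": -0.27,"tz": 0,"spin": 0.03},
    {"fingers": -1,"tx": -0.27,"ty": -0.324,"tz": 0,"spin": 0.03},
    {"fingers": -1,"tx": -0.315,"ty": -0.378,"tz": 0,"spin": 0.03},
    {"fingers": -1,"tx": -0.36,"ty": -0.432,"tz": 0,"spin": 0.03},
    {"fingers": -1,"tx": -0.405,"ty": -0.486,"tz": 0,"spin": 0.03},
    {"fingers": -1,"tx": -0.43,"ty": -0.54,"tz": 0,"spin": 0.03},
  ],
)

```text
t: 1.35
tcp_pos: [0.5395, -0.1511, 0.2504]
eef_rot: [0.78, -0.626, 0.0, 0.0]
contact_force: [0.1, -1.1, 0.4]
finger_gap: 0.0
```

Call:
arm_command(
  motion=[
    {"fingers": -1,"tx": 0,"ty": 0,"tz": 0,"spin": 0},
    {"fingers": -1,"tx": 0,"ty": 0,"tz": 0.03,"spin": 0},
    {"fingers": -1,"tx": 0,"ty": 0,"tz": 0.06,"spin": 0},
    {"fingers": -1,"tx": 0,"ty": 0,"tz": 0.095,"spin": 0},
    {"fingers": -1,"tx": 0,"ty": 0,"tz": 0.095,"spin": 0},
    {"fingers": -1,"tx": 0,"ty": 0,"tz": 0.095,"spin": 0},
    {"fingers": -1,"tx": 0,"ty": 0,"tz": 0.095,"spin": 0},
    {"fingers": -1,"tx": 0,"ty": 0,"tz": 0.095,"spin": 0},
    {"fingers": -1,"tx": 0,"ty": 0,"tz": 0.095,"spin": 0},
    {"fingers": -1,"tx": 0,"ty": 0,"tz": 0.095,"spin": 0},
  ],
)

```text
t: 2.6
tcp_pos: [0.5389, -0.153, 0.1555]
eef_rot: [0.78, -0.626, 0.0, -0.0]
contact_force: [-0.3, -0.1, 0.0]
finger_gap: -0.002
```

Run:
```python
from h import *
from station import ctrl
s=ctrl.observe(); print(s["tcp_pos"],s["contact_force"],s["joint_positions"])
a=ctrl.capture("wrist"); b=ctrl.capture("scene")
cv2.imwrite("pics/w1.png",a); cv2.imwrite("pics/s1.png",b)
cv2.imwrite("pics/ws1.png",np.hstack([cv2.resize(a,(400,300)),cv2.resize(b[130:290,170:383],(400,300))]))
```

```text
[ 0.53886271 -0.15295229  0.15554069] [-0.27094497 -0.08948282  0.01239735] [ 0.36744201  0.35908046 -0.25028765  1.94123109  0.11565183  0.85463265
 -1.29565915]
```

View pics/ws1.png

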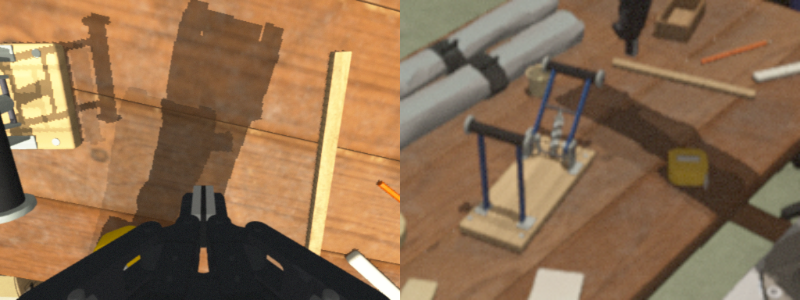

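Call:
arm_command(
  motion=[
    {"fingers": -1,"tx": -0.01,"ty": -0.02,"tz": 0,"spin": 0},
    {"fingers": -1,"tx": -0.025,"ty": -0.04,"tz": 0,"spin": 0},
    {"fingers": -1,"tx": -0.045,"ty": -0.057,"tz": 0,"spin": 0},
    {"fingers": -1,"tx": -0.06,"ty": -0.057,"tz": 0,"spin": 0},
    {"fingers": -1,"tx": -0.07,"ty": -0.057,"tz": 0,"spin": 0},
    {"fingers": -1,"tx": -0.078,"ty": -0.057,"tz": 0,"spin": 0},
    {"fingers": -1,"tx": -0.084,"ty": -0.057,"tz": 0,"spin": 0},
    {"fingers": -1,"tx": -0.09,"ty": -0.057,"tz": 0,"spin": 0},
    {"fingers": -1,"tx": -0.096,"ty": -0.057,"tz": 0,"spin": 0},
    {"fingers": -1,"tx": -0.1,"ty": -0.057,"tz": 0,"spin": 0},
  ],
)

```text
t: 3.95
tcp_pos: [0.5727, -0.0428, 0.1554]
eef_rot: [0.78, -0.626, 0.0, 0.0]
contact_force: [2.1, -7.1, 0.3]
finger_gap: 0.001
```

Call:
arm_command(
  motion=[
    {"fingers": -1,"tx": -0.006,"ty": 0,"tz": -0.006,"spin": 0},
    {"fingers": -1,"tx": -0.012,"ty": 0,"tz": -0.011,"spin": 0},
    {"fingers": -1,"tx": -0.018,"ty": 0,"tz": -0.016,"spin": 0},
    {"fingers": -1,"tx": -0.025,"ty": 0,"tz": -0.02,"spin": 0},
    {"fingers": -1,"tx": -0.032,"ty": 0,"tz": -0.025,"spin": 0},
    {"fingers": -1,"tx": -0.039,"ty": 0,"tz": -0.029,"spin": 0},
    {"fingers": -1,"tx": -0.046,"ty": 0,"tz": -0.032,"spin": 0},
    {"fingers": -1,"tx": -0.052,"ty": 0,"tz": -0.035,"spin": 0},
    {"fingers": -1,"tx": -0.058,"ty": 0,"tz": -0.037,"spin": 0},
    {"fingers": -1,"tx": -0.06,"ty": 0,"tz": -0.038,"spin": 0},
  ],
)

```text
t: 5.2
tcp_pos: [0.5596, 0.0147, 0.1934]
eef_rot: [0.78, -0.626, 0.0, 0.001]
contact_force: [0.5, -6.5, -0.4]
finger_gap: -0.0
```

Call:
arm_command(
  motion=[
    {"fingers": -1,"tx": -0.002,"ty": 0,"tz": 0,"spin": 0},
    {"fingers": -1,"tx": -0.003,"ty": 0,"tz": 0,"spin": 0},
    {"fingers": -1,"tx": -0.005,"ty": 0,"tz": -0.001,"spin": 0},
    {"fingers": -1,"tx": -0.006,"ty": 0,"tz": -0.001,"spin": 0},
    {"fingers": -1,"tx": -0.008,"ty": 0,"tz": -0.001,"spin": 0},
    {"fingers": -1,"tx": -0.009,"ty": 0,"tz": -0.001,"spin": 0},
    {"fingers": -1,"tx": -0.011,"ty": 0,"tz": -0.002,"spin": 0},
    {"fingers": -1,"tx": -0.012,"ty": 0,"tz": -0.002,"spin": 0},
    {"fingers": -1,"tx": -0.013,"ty": 0,"tz": -0.002,"spin": 0},
    {"fingers": -1,"tx": -0.013,"ty": 0,"tz": -0.002,"spin": 0},
  ],
)

```text
t: 6.45
tcp_pos: [0.5568, 0.0274, 0.1953]
eef_rot: [0.78, -0.626, 0.0, 0.001]
contact_force: [-1.4, -4.7, 0.4]
finger_gap: -0.003
```

Call:
arm_command(
  motion=[
    {"fingers": -1,"tx": -0.001,"ty": 0,"tz": 0,"spin": 0},
    {"fingers": -1,"tx": -0.002,"ty": 0,"tz": 0,"spin": 0},
    {"fingers": -1,"tx": -0.003,"ty": 0,"tz": 0,"spin": 0},
    {"fingers": -1,"tx": -0.004,"ty": 0,"tz": 0,"spin": 0},
    {"fingers": -1,"tx": -0.005,"ty": 0,"tz": 0,"spin": 0},
    {"fingers": -1,"tx": -0.006,"ty": 0,"tz": -0.001,"spin": 0},
    {"fingers": -1,"tx": -0.007,"ty": 0,"tz": -0.001,"spin": 0},
    {"fingers": -1,"tx": -0.008,"ty": 0,"tz": -0.001,"spin": 0},
    {"fingers": -1,"tx": -0.008,"ty": 0,"tz": -0.001,"spin": 0},
    {"fingers": -1,"tx": -0.008,"ty": 0,"tz": -0.001,"spin": 0},
  ],
)

```text
t: 7.7
tcp_pos: [0.555, 0.0357, 0.1963]
eef_rot: [0.78, -0.626, -0.0, 0.0]
contact_force: [-2.3, -5.0, 0.4]
finger_gap: -0.001
```

Call:
arm_command(
  motion=[
    {"fingers": -1,"tx": -0.001,"ty": 0,"tz": 0,"spin": 0},
    {"fingers": -1,"tx": -0.002,"ty": 0,"tz": 0,"spin": 0},
    {"fingers": -1,"tx": -0.003,"ty": 0,"tz": 0,"spin": 0},
    {"fingers": -1,"tx": -0.004,"ty": 0,"tz": 0,"spin": 0},
    {"fingers": -1,"tx": -0.005,"ty": 0,"tz": 0,"spin": 0},
    {"fingers": -1,"tx": -0.006,"ty": 0,"tz": 0,"spin": 0},
    {"fingers": -1,"tx": -0.007,"ty": 0,"tz": 0,"spin": 0},
    {"fingers": -1,"tx": -0.008,"ty": 0,"tz": 0,"spin": 0},
    {"fingers": -1,"tx": -0.008,"ty": 0,"tz": 0,"spin": 0},
    {"fingers": -1,"tx": -0.008,"ty": 0,"tz": 0,"spin": 0},
  ],
)

```text
t: 8.95
tcp_pos: [0.5535, 0.044, 0.1963]
eef_rot: [0.78, -0.626, -0.0, -0.0]
contact_force: [-1.4, -4.0, -0.1]
finger_gap: -0.005
```

Call:
arm_command(
  motion=[
    {"fingers": -1,"tx": -0.001,"ty": 0,"tz": 0,"spin": 0},
    {"fingers": -1,"tx": -0.002,"ty": 0,"tz": 0,"spin": 0},
    {"fingers": -1,"tx": -0.003,"ty": 0,"tz": 0,"spin": 0},
    {"fingers": -1,"tx": -0.004,"ty": 0,"tz": 0,"spin": 0},
    {"fingers": -1,"tx": -0.005,"ty": 0,"tz": 0,"spin": 0},
    {"fingers": -1,"tx": -0.006,"ty": 0,"tz": 0,"spin": 0},
    {"fingers": -1,"tx": -0.007,"ty": 0,"tz": 0,"spin": 0},
    {"fingers": -1,"tx": -0.007,"ty": 0,"tz": 0,"spin": 0},
    {"fingers": -1,"tx": -0.007,"ty": 0,"tz": 0,"spin": 0},
    {"fingers": -1,"tx": -0.007,"ty": 0,"tz": 0,"spin": 0},
  ],
)

```text
t: 10.2
tcp_pos: [0.552, 0.0508, 0.1964]
eef_rot: [0.78, -0.626, 0.0, -0.0]
contact_force: [-1.6, -2.6, -1.1]
finger_gap: -0.001
```

Call:
arm_command(
  motion=[
    {"fingers": -1,"tx": -0.001,"ty": 0,"tz": 0,"spin": 0},
    {"fingers": -1,"tx": -0.002,"ty": 0,"tz": 0,"spin": 0},
    {"fingers": -1,"tx": -0.003,"ty": 0,"tz": 0,"spin": 0},
    {"fingers": -1,"tx": -0.004,"ty": 0,"tz": 0,"spin": 0},
    {"fingers": -1,"tx": -0.005,"ty": 0,"tz": 0,"spin": 0},
    {"fingers": -1,"tx": -0.006,"ty": 0,"tz": 0,"spin": 0},
    {"fingers": -1,"tx": -0.006,"ty": 0,"tz": 0,"spin": 0},
    {"fingers": -1,"tx": -0.006,"ty": 0,"tz": 0,"spin": 0},
    {"fingers": -1,"tx": -0.006,"ty": 0,"tz": 0,"spin": 0},
    {"fingers": -1,"tx": -0.006,"ty": 0,"tz": 0,"spin": 0},
  ],
)

```text
t: 11.45
tcp_pos: [0.5507, 0.0567, 0.1964]
eef_rot: [0.78, -0.626, 0.0, -0.0]
contact_force: [-1.0, -2.1, -0.2]
finger_gap: -0.001
```

Run:
```python
from h import *
from station import ctrl
F=[]
for i in range(4):
    F.append(ctrl.observe()["contact_force"]); b=ctrl.capture("scene")
print(np.mean(F,0)); cv2.imwrite("pics/s2.png",b)
```

```text
[-0.833545   -1.84861332 -0.31646537]
```

Call:
arm_command(
  motion=[
    {"fingers": -1,"tx": -0.001,"ty": 0,"tz": 0,"spin": 0},
    {"fingers": -1,"tx": -0.002,"ty": 0,"tz": 0,"spin": 0},
    {"fingers": -1,"tx": -0.003,"ty": 0,"tz": 0,"spin": 0},
    {"fingers": -1,"tx": -0.004,"ty": 0,"tz": 0,"spin": 0},
    {"fingers": -1,"tx": -0.005,"ty": 0,"tz": 0,"spin": 0},
    {"fingers": -1,"tx": -0.006,"ty": 0,"tz": 0,"spin": 0},
    {"fingers": -1,"tx": -0.006,"ty": 0,"tz": 0,"spin": 0},
    {"fingers": -1,"tx": -0.006,"ty": 0,"tz": 0,"spin": 0},
    {"fingers": -1,"tx": -0.006,"ty": 0,"tz": 0,"spin": 0},
    {"fingers": -1,"tx": -0.006,"ty": 0,"tz": 0,"spin": 0},
  ],
)

```text
t: 12.9
tcp_pos: [0.5494, 0.0625, 0.1964]
eef_rot: [0.78, -0.626, 0.0, -0.0]
contact_force: [-1.1, -0.4, -0.3]
finger_gap: 0.003
```

Run:
```python
from h import *
from station import ctrl
F=[]
for i in range(3):
    F.append(ctrl.observe()["contact_force"]); b=ctrl.capture("scene")
print(np.mean(F,0)); cv2.imwrite("pics/s3.png",b)
a=cv2.imread("pics/s2.png")
d=[cv2.resize(x[140:260,200:296],None,fx=4,fy=4,interpolation=cv2.INTER_CUBIC) for x in (a,b)]
cv2.imwrite("pics/c3.png",np.hstack(d))
print(cv2.absdiff(a,b)[140:260,200:296].mean())
```

```text
[-0.56640246 -0.44422253  0.05425512]
4.588975694444445
```

View pics/c3.png

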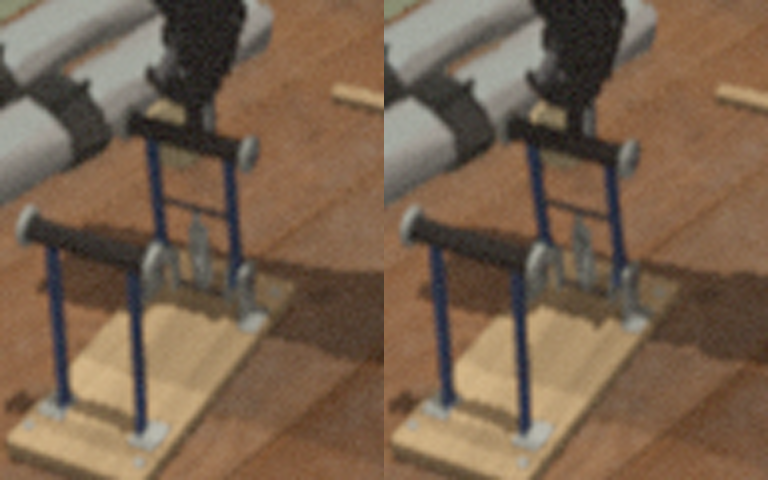

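Call:
arm_command(
  motion=[
    {"fingers": -1,"tx": -0.001,"ty": 0,"tz": 0,"spin": 0},
    {"fingers": -1,"tx": -0.001,"ty": 0,"tz": 0,"spin": 0},
    {"fingers": -1,"tx": -0.002,"ty": 0,"tz": 0,"spin": 0},
    {"fingers": -1,"tx": -0.002,"ty": 0,"tz": 0,"spin": 0},
    {"fingers": -1,"tx": -0.003,"ty": 0,"tz": 0,"spin": 0},
    {"fingers": -1,"tx": -0.003,"ty": 0,"tz": 0,"spin": 0},
    {"fingers": -1,"tx": -0.004,"ty": 0,"tz": 0,"spin": 0},
    {"fingers": -1,"tx": -0.004,"ty": 0,"tz": 0,"spin": 0},
    {"fingers": -1,"tx": -0.004,"ty": 0,"tz": 0,"spin": 0},
    {"fingers": -1,"tx": -0.004,"ty": 0,"tz": 0,"spin": 0},
  ],
)

```text
t: 14.3
tcp_pos: [0.5485, 0.0664, 0.1964]
eef_rot: [0.78, -0.626, 0.0, -0.0]
contact_force: [0.2, 0.1, -0.2]
finger_gap: -0.006
```

```bash
cat > bar.py <<'E'
from h import *
from station import ctrl
import sys
F=[]
for i in range(3):
    F.append(ctrl.observe()["contact_force"]); b=ctrl.capture("scene")
F=np.mean(F,0); print(F, "Fy",F@[-.213,.977,0]); cv2.imwrite(f"pics/{sys.argv[1]}.png",b)
# motion of near collar between pictures, by template match
t=cv2.resize(cv2.imread("pics/s2.png")[170:185,250:268],None,fx=5,fy=5,interpolation=cv2.INTER_CUBIC)
for n in ("s2","s3",sys.argv[1]):
    g=cv2.resize(cv2.imread(f"pics/{n}.png")[160:195,230:275],None,fx=5,fy=5,interpolation=cv2.INTER_CUBIC)
    _,v,_,l=cv2.minMaxLoc(cv2.matchTemplate(g,t,cv2.TM_CCOEFF_NORMED)); print(n,np.array(l)/5,round(v,3))
E
python3 bar.py s4
```

```text
[-0.33845298  0.09822766  0.09591748] Fy 0.16805890512939275
s2 [20. 10.] 1.0
s3 [19.2 11.2] 0.985
s4 [18.6 12. ] 0.982
```

Call:
arm_command(
  motion=[
    {"fingers": -1,"tx": -0.001,"ty": 0,"tz": 0,"spin": 0},
    {"fingers": -1,"tx": -0.001,"ty": 0,"tz": 0,"spin": 0},
    {"fingers": -1,"tx": -0.002,"ty": 0,"tz": 0,"spin": 0},
    {"fingers": -1,"tx": -0.002,"ty": 0,"tz": 0,"spin": 0},
    {"fingers": -1,"tx": -0.003,"ty": 0,"tz": 0,"spin": 0},
    {"fingers": -1,"tx": -0.003,"ty": 0,"tz": 0,"spin": 0},
    {"fingers": -1,"tx": -0.003,"ty": 0,"tz": 0,"spin": 0},
    {"fingers": -1,"tx": -0.003,"ty": 0,"tz": 0,"spin": 0},
    {"fingers": -1,"tx": -0.003,"ty": 0,"tz": 0,"spin": 0},
    {"fingers": -1,"tx": -0.003,"ty": 0,"tz": 0,"spin": 0},
  ],
)

```text
t: 15.7
tcp_pos: [0.5478, 0.0693, 0.1963]
eef_rot: [0.78, -0.626, -0.0, -0.0]
contact_force: [1.1, -0.3, 0.7]
finger_gap: -0.002
```

```bash
python3 bar.py s5
```

```text
[ 0.19157654 -0.63307835  0.26647308] Fy -0.6593233478172197
s2 [20. 10.] 1.0
s3 [19.2 11.2] 0.985
s5 [18.2 12.6] 0.976
```

Call:
arm_command(
  motion=[
    {"fingers": -1,"tx": -0.001,"ty": 0,"tz": 0,"spin": 0},
    {"fingers": -1,"tx": -0.001,"ty": 0,"tz": 0,"spin": 0},
    {"fingers": -1,"tx": -0.002,"ty": 0,"tz": 0,"spin": 0},
    {"fingers": -1,"tx": -0.002,"ty": 0,"tz": 0,"spin": 0},
    {"fingers": -1,"tx": -0.003,"ty": 0,"tz": 0,"spin": 0},
    {"fingers": -1,"tx": -0.003,"ty": 0,"tz": 0,"spin": 0},
    {"fingers": -1,"tx": -0.003,"ty": 0,"tz": 0,"spin": 0},
    {"fingers": -1,"tx": -0.003,"ty": 0,"tz": 0,"spin": 0},
    {"fingers": -1,"tx": -0.003,"ty": 0,"tz": 0,"spin": 0},
    {"fingers": -1,"tx": -0.003,"ty": 0,"tz": 0,"spin": 0},
  ],
)

```text
t: 17.1
tcp_pos: [0.5472, 0.0722, 0.1963]
eef_rot: [0.78, -0.626, -0.0, -0.0]
contact_force: [0.3, -0.4, -0.7]
finger_gap: 0.003
```

```bash
python3 bar.py s6
```

```text
[ 0.13965511 -0.21590821  0.18424109] Fy -0.24068885548143235
s2 [20. 10.] 1.0
s3 [19.2 11.2] 0.985
s6 [16.6 15.2] 0.948
```

Call:
arm_command(
  motion=[
    {"fingers": -1,"tx": 0.015,"ty": 0,"tz": 0,"spin": 0},
    {"fingers": -1,"tx": 0.05,"ty": 0,"tz": 0,"spin": 0},
    {"fingers": -1,"tx": 0.1,"ty": 0.02,"tz": 0,"spin": 0},
    {"fingers": 0,"tx": 0.15,"ty": 0.04,"tz": 0,"spin": -0.024},
    {"fingers": 0,"tx": 0.2,"ty": 0.06,"tz": 0.01,"spin": -0.024},
    {"fingers": 0,"tx": 0.25,"ty": 0.08,"tz": 0.02,"spin": -0.024},
    {"fingers": 0,"tx": 0.3,"ty": 0.1,"tz": 0.03,"spin": -0.024},
    {"fingers": 0,"tx": 0.35,"ty": 0.1,"tz": 0.04,"spin": -0.024},
    {"fingers": 0,"tx": 0.373,"ty": 0.1,"tz": 0.05,"spin": -0.024},
    {"fingers": 0,"tx": 0.373,"ty": 0.1,"tz": 0.05,"spin": -0.024},
  ],
)

```text
t: 18.5
tcp_pos: [0.5296, -0.3154, 0.1451]
eef_rot: [0.787, -0.617, -0.001, 0.0]
contact_force: [-1.3, -0.1, -0.7]
finger_gap: 0.497
```

Run:
```python
from h import *
from station import ctrl
s=ctrl.observe(); c=ctrl.get_calibration("wrist"); a=ctrl.capture("wrist"); cv2.imwrite("pics/w2.png",a)
print(s["tcp_pos"],R.from_quat(s["eef_rot"]).as_matrix()[:,0],c["xyz"],s["joint_positions"])
cv2.imwrite("pics/s7.png",ctrl.capture("scene")); t=ctrl.capture("top"); cv2.imwrite("pics/top7.png",t)
cv2.imwrite("pics/wt7.png",np.hstack([cv2.resize(a,(400,300)),cv2.resize(t[140:260,160:320],(400,300),interpolation=cv2.INTER_CUBIC)]))
```

```text
[ 0.52961504 -0.31539927  0.14512737] [ 2.37933035e-01 -9.71281206e-01 -8.30481948e-04] [ 0.60860113 -0.29488418  0.26927946] [ 0.56443388  0.44813873 -0.16969714  1.82386451  0.09535637  0.87902097
 -0.98039273]
```

View pics/wt7.png

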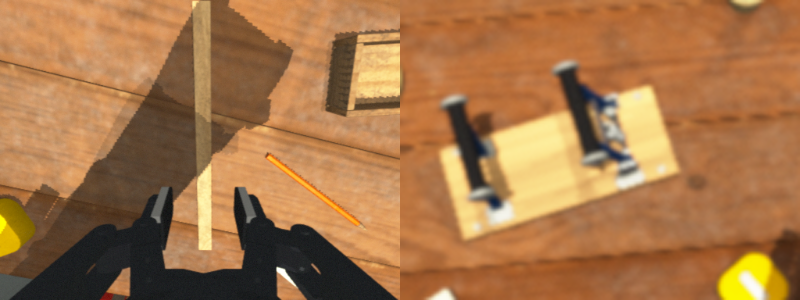

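Call:
arm_command(
  motion=[
    {"fingers": 0,"tx": 0,"ty": 0,"tz": 0.03,"spin": 0},
    {"fingers": 0,"tx": 0,"ty": 0,"tz": 0.06,"spin": 0},
    {"fingers": 0,"tx": 0,"ty": 0,"tz": 0.09,"spin": 0},
    {"fingers": 0,"tx": 0,"ty": 0,"tz": 0.11,"spin": 0},
    {"fingers": 0,"tx": 0,"ty": 0,"tz": 0.122,"spin": 0},
    {"fingers": 0,"tx": 0,"ty": 0,"tz": 0.122,"spin": 0},
    {"fingers": -1,"tx": 0,"ty": 0,"tz": 0.122,"spin": 0},
    {"fingers": -1,"tx": 0,"ty": 0,"tz": 0.122,"spin": 0},
    {"fingers": -1,"tx": 0,"ty": 0,"tz": 0.122,"spin": 0},
    {"fingers": -1,"tx": 0,"ty": 0,"tz": 0.122,"spin": 0},
  ],
)

```text
t: 19.9
tcp_pos: [0.531, -0.3139, 0.0256]
eef_rot: [0.788, -0.616, 0.001, -0.0]
contact_force: [-1.2, 0.5, 5.6]
finger_gap: 0.178
```

Run:
```python
from h import *
from station import ctrl
c=ctrl.get_calibration("top")
f=lambda u,v,z: onz(c,(u/2.5+160-.3,v/2.5+140-.3),z)
for n,a,b,z in [("stand",(166,68),(194,158),.186),("fix",(54,101),(81,194),.187)]:
    A,B=f(*a,z),f(*b,z); p=(A+B)/2-[.53,.14,0]; print(n,(A+B)/2,"rest",p@[.977,.213,0],p@[-.213,.977,0],"ang",np.arctan2(*(A-B)[1::-1]))
```

```text
stand [0.53933479 0.10335743 0.186     ] rest 0.0013152197634898415 -0.03778810019850416 ang 0.22117838895541417
fix [0.51168295 0.22363935 0.187     ] rest -8.057553070599802e-05 0.0856171805137229 ang 0.2297980832087694
```

Call:
arm_command(
  motion=[
    {"fingers": -1,"tx": 0,"ty": 0,"tz": -0.02,"spin": 0},
    {"fingers": -1,"tx": 0,"ty": 0,"tz": -0.06,"spin": 0},
    {"fingers": -1,"tx": 0,"ty": 0,"tz": -0.11,"spin": -0.15},
    {"fingers": -1,"tx": 0,"ty": 0,"tz": -0.16,"spin": -0.3},
    {"fingers": -1,"tx": 0,"ty": 0,"tz": -0.21,"spin": -0.46},
    {"fingers": -1,"tx": -0.03,"ty": -0.01,"tz": -0.25,"spin": -0.62},
    {"fingers": -1,"tx": -0.07,"ty": -0.02,"tz": -0.25,"spin": -0.78},
    {"fingers": -1,"tx": -0.11,"ty": -0.03,"tz": -0.25,"spin": -0.94},
    {"fingers": -1,"tx": -0.15,"ty": -0.04,"tz": -0.25,"spin": -1.1},
    {"fingers": -1,"tx": -0.19,"ty": -0.045,"tz": -0.25,"spin": -1.26},
  ],
)

```text
t: 21.15
tcp_pos: [0.5283, -0.1169, 0.276]
eef_rot: [1.0, -0.031, 0.001, 0.0]
contact_force: [0.7, 0.6, -0.2]
finger_gap: 0.182
```

```bash
cat > go.py <<'E'
from h import *
from station import ctrl
s=ctrl.observe(); M=R.from_quat(s["eef_rot"]).as_matrix()
d=np.array([.526,.157,s["tcp_pos"][2]])-s["tcp_pos"]
a=np.arctan2(M[1,0],M[0,0]); print(s["tcp_pos"],s["finger_gap"],s["joint_positions"].round(2),"tool shift",M.T@d,"x ang",a,"spin",a-.218)
E
python3 go.py
```

```text
[ 0.52828799 -0.1169007   0.27604395] 0.18176397213968284 [ 0.56  0.22 -0.53  1.85  0.13  1.1  -0.08] tool shift [-0.01942504 -0.27322045 -0.00029092] x ang -0.06262405238135703 spin -0.280624052381357
```

Call:
arm_command(
  motion=[
    {"fingers": -1,"tx": -0.002,"ty": -0.03,"tz": 0,"spin": -0.05},
    {"fingers": -1,"tx": -0.004,"ty": -0.065,"tz": 0,"spin": -0.12},
    {"fingers": -1,"tx": -0.007,"ty": -0.1,"tz": 0,"spin": -0.2},
    {"fingers": -1,"tx": -0.01,"ty": -0.14,"tz": 0,"spin": -0.28},
    {"fingers": -1,"tx": -0.012,"ty": -0.18,"tz": 0,"spin": -0.28},
    {"fingers": -1,"tx": -0.015,"ty": -0.215,"tz": 0,"spin": -0.28},
    {"fingers": -1,"tx": -0.017,"ty": -0.245,"tz": 0,"spin": -0.28},
    {"fingers": -1,"tx": -0.019,"ty": -0.273,"tz": 0,"spin": -0.28},
    {"fingers": -1,"tx": -0.019,"ty": -0.273,"tz": 0,"spin": -0.28},
    {"fingers": -1,"tx": -0.019,"ty": -0.273,"tz": 0,"spin": -0.28},
  ],
)

```text
t: 22.4
tcp_pos: [0.528, 0.1555, 0.2742]
eef_rot: [0.994, 0.106, -0.0, 0.0]
contact_force: [0.7, -0.9, -0.2]
finger_gap: 0.182
```

```bash
python3 go.py
python3 - <<'E'
from h import *
from station import ctrl
b=ctrl.capture("scene"); cv2.imwrite("pics/s8.png",b); w=ctrl.capture("wrist"); cv2.imwrite("pics/w8.png",w)
cv2.imwrite("pics/ws8.png",np.hstack([cv2.resize(w,(400,300)),cv2.resize(b[110:270,170:383],(400,300),interpolation=cv2.INTER_CUBIC)]))
E
```

```text
[0.52795781 0.15553615 0.2741766 ] 0.1819621316260637 [ 0.2   0.27 -0.71  1.82  0.2   1.12 -0.37] tool shift [-1.60422229e-03 -1.84454635e-03  5.88132327e-07] x ang 0.2129432490235798 spin -0.0050567509764201934
```

View pics/ws8.png

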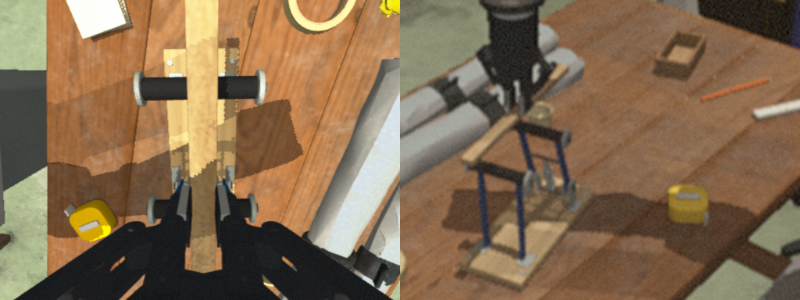

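Call:
arm_command(
  motion=[
    {"fingers": -1,"tx": 0,"ty": 0,"tz": 0.012,"spin": 0},
    {"fingers": -1,"tx": 0,"ty": 0,"tz": 0.024,"spin": 0},
    {"fingers": -1,"tx": 0,"ty": 0,"tz": 0.034,"spin": 0},
    {"fingers": -1,"tx": 0,"ty": 0,"tz": 0.039,"spin": 0},
    {"fingers": -1,"tx": 0,"ty": 0,"tz": 0.041,"spin": 0},
    {"fingers": -1,"tx": 0,"ty": 0,"tz": 0.043,"spin": 0},
    {"fingers": -1,"tx": 0,"ty": 0,"tz": 0.045,"spin": 0},
    {"fingers": -1,"tx": 0,"ty": 0,"tz": 0.046,"spin": 0},
    {"fingers": -1,"tx": 0,"ty": 0,"tz": 0.047,"spin": 0},
    {"fingers": -1,"tx": 0,"ty": 0,"tz": 0.047,"spin": 0},
  ],
)

```text
t: 23.75
tcp_pos: [0.5281, 0.1553, 0.2273]
eef_rot: [0.994, 0.106, 0.0, -0.0]
contact_force: [0.1, 0.7, -0.7]
finger_gap: 0.183
```

Call:
arm_command(
  motion=[
    {"fingers": -1,"tx": 0,"ty": 0,"tz": 0.0005,"spin": 0},
    {"fingers": -1,"tx": 0,"ty": 0,"tz": 0.001,"spin": 0},
    {"fingers": -1,"tx": 0,"ty": 0,"tz": 0.0015,"spin": 0},
    {"fingers": -1,"tx": 0,"ty": 0,"tz": 0.002,"spin": 0},
    {"fingers": -1,"tx": 0,"ty": 0,"tz": 0.0025,"spin": 0},
    {"fingers": -1,"tx": 0,"ty": 0,"tz": 0.003,"spin": 0},
    {"fingers": -1,"tx": 0,"ty": 0,"tz": 0.0035,"spin": 0},
    {"fingers": -1,"tx": 0,"ty": 0,"tz": 0.004,"spin": 0},
    {"fingers": -1,"tx": 0,"ty": 0,"tz": 0.004,"spin": 0},
    {"fingers": -1,"tx": 0,"ty": 0,"tz": 0.004,"spin": 0},
  ],
)

```text
t: 25.0
tcp_pos: [0.5281, 0.1553, 0.2234]
eef_rot: [0.994, 0.106, 0.0, -0.0]
contact_force: [-0.6, -0.5, -1.2]
finger_gap: 0.185
```

Call:
arm_command(
  motion=[
    {"fingers": -1,"tx": 0,"ty": 0,"tz": 0.0005,"spin": 0},
    {"fingers": -1,"tx": 0,"ty": 0,"tz": 0.001,"spin": 0},
    {"fingers": -1,"tx": 0,"ty": 0,"tz": 0.0015,"spin": 0},
    {"fingers": -1,"tx": 0,"ty": 0,"tz": 0.002,"spin": 0},
    {"fingers": -1,"tx": 0,"ty": 0,"tz": 0.0025,"spin": 0},
    {"fingers": -1,"tx": 0,"ty": 0,"tz": 0.003,"spin": 0},
    {"fingers": -1,"tx": 0,"ty": 0,"tz": 0.003,"spin": 0},
    {"fingers": -1,"tx": 0,"ty": 0,"tz": 0.003,"spin": 0},
    {"fingers": -1,"tx": 0,"ty": 0,"tz": 0.003,"spin": 0},
    {"fingers": -1,"tx": 0,"ty": 0,"tz": 0.003,"spin": 0},
  ],
)

```text
t: 26.25
tcp_pos: [0.5285, 0.1554, 0.2218]
eef_rot: [0.994, 0.106, 0.001, 0.0]
contact_force: [-7.3, -3.3, 22.0]
finger_gap: 0.183
```

Call:
arm_command(
  motion=[
    {"fingers": -1,"tx": 0,"ty": 0,"tz": -0.001,"spin": 0},
    {"fingers": -1,"tx": 0,"ty": 0,"tz": -0.0015,"spin": 0},
    {"fingers": -0.5,"tx": 0,"ty": 0,"tz": -0.0015,"spin": 0},
    {"fingers": -0.3,"tx": 0,"ty": 0,"tz": -0.0015,"spin": 0},
    {"fingers": -0.1,"tx": 0,"ty": 0,"tz": -0.0015,"spin": 0},
    {"fingers": 0,"tx": 0,"ty": 0,"tz": -0.0015,"spin": 0},
    {"fingers": 0,"tx": 0,"ty": 0,"tz": -0.0015,"spin": 0},
    {"fingers": 0,"tx": 0,"ty": 0,"tz": -0.005,"spin": 0},
    {"fingers": 0,"tx": 0,"ty": 0,"tz": -0.015,"spin": 0},
    {"fingers": 0,"tx": 0,"ty": 0,"tz": -0.03,"spin": 0},
  ],
)

```text
t: 27.5
tcp_pos: [0.5281, 0.1554, 0.2512]
eef_rot: [0.994, 0.106, -0.0, -0.0]
contact_force: [-0.1, -0.9, 0.2]
finger_gap: 0.5
```

Call:
arm_command(
  motion=[
    {"fingers": 0,"tx": 0,"ty": 0,"tz": -0.02,"spin": 0},
    {"fingers": 0,"tx": 0,"ty": 0,"tz": -0.04,"spin": 0},
    {"fingers": 0,"tx": 0,"ty": 0,"tz": -0.07,"spin": 0},
    {"fingers": 0,"tx": 0,"ty": 0,"tz": -0.1,"spin": 0},
    {"fingers": 0,"tx": 0,"ty": 0,"tz": -0.12,"spin": 0},
    {"fingers": 0,"tx": 0,"ty": 0,"tz": -0.12,"spin": 0},
    {"fingers": 0,"tx": 0,"ty": 0,"tz": -0.12,"spin": 0},
    {"fingers": 0,"tx": 0,"ty": 0,"tz": -0.12,"spin": 0},
    {"fingers": 0,"tx": 0,"ty": 0,"tz": -0.12,"spin": 0},
    {"fingers": 0,"tx": 0,"ty": 0,"tz": -0.12,"spin": 0},
  ],
)

```text
t: 28.75
tcp_pos: [0.528, 0.1553, 0.3701]
eef_rot: [0.994, 0.106, -0.0, -0.0]
contact_force: [0.3, -0.0, -0.0]
finger_gap: 0.496
```

Run:
```python
from h import *
from station import ctrl
b=ctrl.capture("scene"); w=ctrl.capture("wrist"); cv2.imwrite("pics/w9.png",w)
cv2.imwrite("pics/ws9.png",np.hstack([cv2.resize(w,(400,300)),cv2.resize(b[130:290,150:363],(400,300),interpolation=cv2.INTER_CUBIC)]))
```

```text
(no output)
```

View pics/ws9.png

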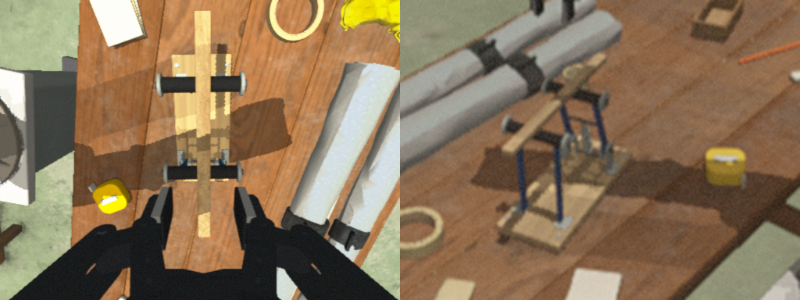

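Run:
```python
from h import *
from station import ctrl
c=ctrl.get_calibration("wrist")
A,B=[onz(c,(u*1.28,v*1.28),.209) for u,v in ((203,12),(204,237))]
p=(A+B)/2-[.53,.14,0]; d=A-B
print("len",np.linalg.norm(d),"rest x",p@[.976,.216,0],"y",p@[-.216,.976,0],"ang err",np.arctan2(-d[0],d[1])-.218)
ctrl.job_done()
```

```text
len 0.29809273950308596 rest x 0.0014511920881252953 y 0.014107163454623461 ang err -0.00034547233758175366
the job is handed in; nothing more can be done
```

I pushed the stand upright with shut fingers in small steps until it snapped over. I then laid the batten across both bars, let go, lifted clear and handed the job in at about 29 s.

- **Stand:** the push force fell from about 7 N to nothing. The bar then jumped about 12 mm while the finger moved 3 mm, and I stopped there. The stop lies roughly 17° past upright, against the nominal 11°, which is within the stated spread. A later picture showed the stand still up.
- **Batten:** the last wrist picture puts its centre at x ≈ +1 mm, y ≈ +14 mm of the rest (target 0, +15), with about 0 rad of yaw error. The measured length was 298 mm against the true 300 mm, which supports the height I assumed for that check.
- **Set-down:** the wrist force read 22 N at the end of the set-down. That is under the 50 N limit, but firmer than needed.
- **Not measured:** I did not measure the batten's final height or level; the pictures show it resting on both bars. I only looked at the bystanders by eye, and those in view seemed undisturbed.

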